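# Open the slide gate of the square ball hopper

### The job

Two small steel ball hoppers stand on the bench, one with a square bin and one with a round funnel. Draw the slide gate of the square hopper out by its black knob, all the way to its end stop, so that the white ball drops into the catch box beneath, then let go. Leave the gate of the round hopper shut.

Things in the scene. Friction and masses are not known exactly. Their poses are not given: they have to be found in the camera images.
- square_gate_knob (a point): centre of the square hopper's gate knob: upright black cylinder, diameter 20 mm, 37 tall, centre 92.5 above the bench, on the front end of a flat gate blade (top at 74). The point's own -x is the horizontal drawing-out direction, roughly toward the robot. Gate shut: bin rim (153 high) 86 and fixed stop bridge (89 high) 46 behind the knob's axis. Sizes in mm. Round hopper: same knob
- square_gate (a joint): draw of the gate of the SQUARE hopper (straight-sided square steel bin 118 mm wide, on posts and a base fixed to the bench), m: 0 shut, 0.060 hard end stop; starts within 5 mm of shut, about 3 N of friction, stays where it is left. To the left of both hoppers a fixed wand stand, up to 0.33 m high, rises from the bench (post at about x 0.54, y 0.26, arm reaching back left from x 0.50): pass in front of it
- square_ball: white ceramic ball, 30 mm in diameter, about 40 g, origin at its centre; rests on the square hopper's shut gate (centre 89 mm above the bench) and drops by itself into the white catch box, 64 mm square, on the hopper's base when the gate is drawn; there its centre is about 27 mm above the bench
- round_gate (a joint): how far the gate of the ROUND hopper (conical steel funnel, 122 mm across its round rim, same height, also with a ball) is drawn out, m: 0 is shut; stays shut

How it is judged:
By the outcome, as a careful person would: the job done as asked, in the order asked, and still so for the second after the job is handed in, with the robot touching nothing.
It also fails if it takes over 29 s, if anything falls off the work surface, if the arm or the gripper's body presses on something with over 40 N, if the wrist force passes 120 N, or if a joint passes its speed limit or range.

### The arm

A 6-joint arm with a two-finger parallel gripper is mounted at the origin on a cart in front of the work surface, level with it; the furniture and walls round the work are solid. World frame = base frame: x ahead of the robot, y to its left, z up, the work surface at z = 0. Lengths are in m, angles in rad, forces in N, time in s.
With the tool pointing down it reaches from about 0.325 to 1 m from the base axis. Payload 5.1 kg.
Tool frame: the origin (TCP) lies midway between the tips of the shut fingers; the grasp point (between the pads) lies 19 mm behind it; z points along the fingers, y is the line along which they close (so a half turn about z gives the same grasp; the last joint's range is limited). The gripper opens to 85 mm and grips with 20 to 120 N. Pads are 22 mm wide; open, the fingers measure 114 mm over their backs; the gripper's body (76 mm by 85 mm) begins 54 mm behind the grasp point. The pads swing forward as they close: fully open they stand 13 mm farther back than shut.
Start: joints at [-1.314, 0.124, 1.65, -0, 1.367, -0.083], TCP at [0.217, -0.613, 0.231] pointing down, gripper open.
Joint ranges: [-2.61, 2.61], [-1.02, 2.33], [0.03, 2.71], [-1.35, 4.49], [0.32, 2.68], [-2.91, 2.91]. Speed limits (rad/s): [2.57, 2.57, 3.14, 3.14, 3.14, 3.14].

### API

Orientations are given as a rotation vector (axis times angle).
In Python, from workcell import read_state, get_image, camera_model, job, spotter gives the robot as it stands.
- The arm moves only by the tool step_arm, never from a script. Its argument "commands" is a list of rows, each a list of 4 numbers: the shift along the tool's x, y, z scaled (see below), then the turn about the tool's z scaled (see below). In form: [[dx, dy, dz, twist], ...]. A call has 1 to 5 rows; each row shifts and turns the commanded pose from where the row before left it, along the tool's axes as they then stand; what a row does not reach is not made up. The controller multiplies each number of a shift by 50 mm and each number of a turn by 30 degrees. A row lasts 1/10 s, in which the tool goes at most 50 mm and 8.59 degrees, less where a joint would pass 70% of its speed; a pose out of reach is approached as far as the arm can. A call with a number of a shift or a turn outside -1 to 1 is refused whole. A call with a gripper value outside its range is refused whole. "fingers" is the opening, from -1 (shut) to 1 (fully open), so that 0 is half open, set as the call begins (left out, the last holds). The fingers move at their own pace and stop on an object; the grip force is fixed at half the most. Time passes only in rows, so rows that do not move let the fingers close. It gives the time, the measured TCP pose, the force, the opening and the grip force at its end, in the units of the state.
- read_state(): the state, without advancing time (a new reading comes with each control period).
- get_image(name): name is "side" or "top"; returns the picture (420x560x3 uint8, blue, green, red); there is no depth.
- camera_model(name): a dict with "fx", "fy", "cx", "cy" (pixels), "k1" (the pictures are not rectified: a ray, as slopes to the right and down, at radius r is drawn at 1 + k1 r^2 times it, then the intrinsics apply), "world_to_cam" (4x4, takes a point from world to camera coordinates). Camera axes: x right, y down, z forward; pixel columns grow to the right and rows downward; lengths in m; the calibration is good to about 2 mm. A picture is of the moment at which its call begins. camera_model takes no time and is no camera call.
- job.finish_job(): hands the job in; it is judged then, once.
Trained networks look in the newest picture that a camera, given by its name, has taken for a name from the list of things; names that differ only in an ending like _2 or _b are one class to them, and where a whole thing is asked for, a point or a joint stands for the part that bears it (a point fixed in the world has none). Each returns a list of dicts, best first, with "conf" (0 to 1); they miss things now and then, are a little off and sometimes report something else, mostly with a low value. They report only what shows in the picture. A call takes as long as a camera call.
- spotter.silhouettes(camera, target): "pixels" (420x560 bool, what is visible of it) and "position" ([column, row] in pixels, amid what is visible of it).
- spotter.mark_of(camera, target): "position" ([column, row] in pixels: a listed point, or the origin of a listed thing).
The state is a dict: "clock": time; "joint_pos": joint angles; "qvel": joint speeds; "joint_efforts": joint torques, N m; "tool_pos": TCP position; "ee_rot": TCP orientation; "wrist_force": force on the tool from outside, world axes, zero at the start; "moment": the same for the moment, N m; "grip_width": finger opening in m; "finger_force": force on a finger pad.
Only numpy, scipy, OpenCV 4.12 (cv2) and the standard library are available. Lean on these libraries where they do the work, as an engineer would, in place of code of your own. Each camera call takes 0.05 s, during which the arm holds its last target. There are 200 camera calls.

## Working session

There is one attempt and no reset: what is moved stays moved. The work goes in short steps, Python scripts to look and compute and a tool call to move; the robot and the scene stay as the last step left them, time stands still between calls to the robot, and variables do not carry over. Pictures are saved under pics/ and viewed, at most 10 in all, crops included, and the job is handed in when it is done.

Besides the shell and the picture viewer there is one more tool, called after "Call:" by a JSON object that holds its "fn" and its "kwargs". step_arm: Moves the arm, as the interface text tells. Its arguments: {"type":"object","properties":{"commands":{"type":"array"},"fingers":{"type":"number"}},"required":["commands"]}

```bash
mkdir -p pics; cat > h.py <<'E'
import numpy as np, cv2
from workcell import read_state,get_image,camera_model,job,spotter
def ray(cam,uv):
    m=camera_model(cam);T=np.array(m["world_to_cam"])
    d=np.array([(uv[0]-m["cx"])/m["fx"],(uv[1]-m["cy"])/m["fy"]]);s=d.copy()
    for _ in range(20): s=d/(1+m["k1"]*(s@s))
    R=T[:3,:3];return -R.T@T[:3,3],R.T@np.array([*s,1])
def atz(cam,uv,z):
    o,d=ray(cam,uv);return o+d*(z-o[2])/d[2]
def tri(uv1,uv2):
    o,d=ray("side",uv1);p,e=ray("top",uv2)
    s=np.linalg.lstsq(np.c_[d,-e],p-o,rcond=None)[0]
    a,b=o+s[0]*d,p+s[1]*e;return (a+b)/2,np.linalg.norm(a-b)
def proj(cam,P):
    m=camera_model(cam);T=np.array(m["world_to_cam"]);c=T[:3,:3]@np.array(P)+T[:3,3]
    s=c[:2]/c[2];s=s*(1+m["k1"]*(s@s));return np.array([s[0]*m["fx"]+m["cx"],s[1]*m["fy"]+m["cy"]])
E
python3 - <<'E'
from h import *
for c in("side","top"):
    cv2.imwrite(f"pics/{c}0.png",get_image(c))
    for r in spotter.mark_of(c,"square_gate_knob")[:4]: print(c,"knob",r["position"],r["conf"],atz(c,r["position"],.0925).round(4))
    for r in spotter.silhouettes(c,"square_gate")[:3]: print(c,"gate",r["position"],r["conf"],r["pixels"].sum())
    for r in spotter.mark_of(c,"square_ball")[:3]: print(c,"ball",r["position"],r["conf"],atz(c,r["position"],.089).round(4))
    print(ray(c,(280,210)))
s=read_state();print(s["clock"],s["tool_pos"],s["ee_rot"],s["grip_width"])
E
```

```text
side knob [291.6, 155.0] 0.59 [ 0.486  -0.2149  0.0925]
side gate [282.9, 166.9] 0.84 500
side ball [230.7, 180.6] 0.51 [ 0.6395 -0.2099  0.089 ]
(array([0.78521713, 0.34746937, 0.78024082]), array([-0.24677769, -0.51838444, -0.81878514]))
top gate [329.8, 249.9] 0.97 1958
top ball [329.2, 189.9] 0.71 [ 0.6376 -0.2044  0.089 ]
(array([ 0.44545084, -0.10859306,  0.94774955]), array([ 0.17843973, -0.01492618, -0.98385996]))
0.4 [ 0.21658451 -0.61275058  0.23111371] [-3.09603809e+00 -5.31146024e-01  6.84524167e-05] 0.08558137866398764
```

View pics/side0.png

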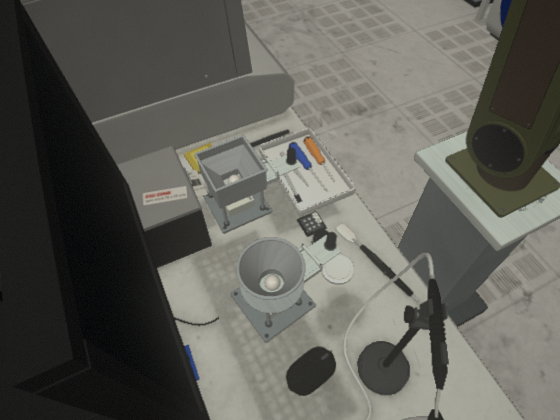

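View pics/top0.png

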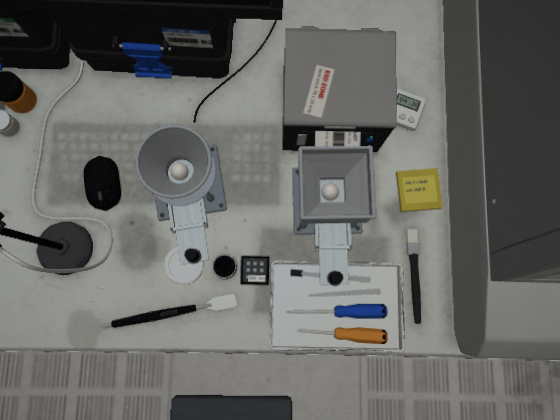

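```bash
python3 - <<'E'
from h import *
from scipy.spatial.transform import Rotation as R
for uv in [(335,277),(336,280)]: print("top knob",atz("top",uv,.111))
print("tri",tri((291.6,155),(335,277.5)))
c=[(303,151),(371,148),(374,216),(301,219)]
P=[atz("top",u,.153) for u in c];print("rim",np.round(P,4),np.mean(P,0), [np.linalg.norm(P[i]-P[i-1]).round(3) for i in range(4)])
r=spotter.silhouettes("top","square_gate")[0]["pixels"];v,u=np.nonzero(r);print(u.min(),u.max(),v.min(),v.max())
for row in range(225,290,6):
    k=u[v==row]
    if len(k): print(row,k.min(),k.max(),atz("top",((k.min()+k.max())/2,row),.074).round(4))
for uv in [(456,345),(445,150),(440,10)]: print("furn",atz("top",uv,0),atz("top",uv,.3))
print(R.from_rotvec(read_state()["ee_rot"]).as_matrix().round(3))
im=get_image("top");cv2.imwrite("pics/t1.png",cv2.resize(im[130:300,260:420],None,fx=3.5,fy=3.5,interpolation=cv2.INTER_CUBIC))
E
```

```text
top knob [ 0.48999368 -0.21142388  0.111     ]
top knob [ 0.48525938 -0.21301978  0.111     ]
tri (array([ 0.48883095, -0.21238441,  0.09670145]), np.float64(0.0027221249223853316))
rim [[ 0.6855 -0.1554  0.153 ]
 [ 0.6929 -0.2636  0.153 ]
 [ 0.5833 -0.2671  0.153 ]
 [ 0.5761 -0.1535  0.153 ]] [ 0.63445103 -0.20989449  0.153     ] [np.float64(0.109), np.float64(0.108), np.float64(0.11), np.float64(0.114)]
318 348 179 285
225 318 345 [ 0.5798 -0.2101  0.074 ]
231 318 345 [ 0.5695 -0.2101  0.074 ]
237 319 346 [ 0.5593 -0.2118  0.074 ]
243 319 346 [ 0.549  -0.2118  0.074 ]
249 320 346 [ 0.5389 -0.2126  0.074 ]
255 319 346 [ 0.5287 -0.2118  0.074 ]
261 319 347 [ 0.5186 -0.2126  0.074 ]
267 319 347 [ 0.5086 -0.2126  0.074 ]
273 320 347 [ 0.4986 -0.2135  0.074 ]
279 320 347 [ 0.4886 -0.2135  0.074 ]
285 331 337 [ 0.4787 -0.2143  0.074 ]
furn [ 0.38111215 -0.43906856  0.        ] [ 0.40147787 -0.33446007  0.3       ]
furn [ 0.73958601 -0.43356528  0.        ] [ 0.64648066 -0.3306988   0.3       ]
furn [ 1.02572352 -0.43191627  0.        ] [ 0.8420444  -0.32957176  0.3       ]
[[ 0.943  0.333 -0.   ]
 [ 0.333 -0.943  0.   ]
 [ 0.    -0.    -1.   ]]
```

View pics/t1.png

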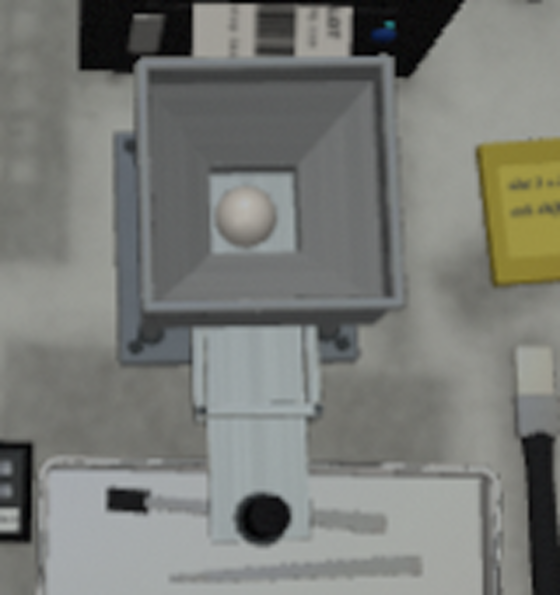

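```bash
python3 - <<'E'
from h import *
for p in [(.217,-.613,.231),(.217,-.613,.35),(.3,-.44,0),(.38,-.44,0),(.38,-.44,.1),(.3,-.5,.1),(0,0,0)]: print(p,proj("side",p).round(),proj("top",p).round())
for u in [(293,95),(270,118),(293,80)]: print([atz("side",u,z).round(3) for z in(0,.1,.2)])
for u in [(456,345),(480,419),(470,385)]: print([atz("top",u,z).round(3) for z in(0,.1,.2)])
E
```

```text
(0.217, -0.613, 0.231) [314.  -8.] [670. 501.]
(0.217, -0.613, 0.35) [316. -54.] [762. 547.]
(0.3, -0.44, 0) [313. 104.] [459. 393.]
(0.38, -0.44, 0) [288. 113.] [457. 346.]
(0.38, -0.44, 0.1) [289.  84.] [479. 351.]
(0.3, -0.5, 0.1) [304.  64.] [521. 406.]
(0, 0, 0) [500. 173.] [196. 588.]
[array([ 0.332, -0.503,  0.   ]), array([ 0.39 , -0.394,  0.1  ]), array([ 0.448, -0.285,  0.2  ])]
[array([ 0.436, -0.444,  0.   ]), array([ 0.481, -0.342,  0.1  ]), array([ 0.525, -0.241,  0.2  ])]
[array([ 0.3  , -0.566,  0.   ]), array([ 0.362, -0.449,  0.1  ]), array([ 0.424, -0.332,  0.2  ])]
[array([ 0.381, -0.439,  0.   ]), array([ 0.388, -0.404,  0.1  ]), array([ 0.395, -0.369,  0.2  ])]
[array([ 0.259, -0.474,  0.   ]), array([ 0.279, -0.435,  0.1  ]), array([ 0.299, -0.397,  0.2  ])]
[array([ 0.314, -0.46 ,  0.   ]), array([ 0.328, -0.423,  0.1  ]), array([ 0.342, -0.386,  0.2  ])]
```

Call:
{"fn": "step_arm", "kwargs": {"commands": [[0.44, -0.81, 0, 0], [0.44, -0.81, 0, 0], [0.44, -0.81, 0, 0], [0.44, -0.81, 0, 0], [0.44, -0.81, 0, 0]], "fingers": 0.3}}

```text
clock: 1.0
tool_pos: [0.2528, -0.3836, 0.2313]
ee_rot: [3.096, 0.53, 0.0]
wrist_force: [0.7, -0.7, 1.3]
grip_width: 0.0555
finger_force: 0.0
```

Call:
{"fn": "step_arm", "kwargs": {"commands": [[0, 0, 0, 0.285], [0, 0, 0, 0.285], [0.82, -0.55, 0, 0], [0.82, -0.55, 0, 0], [0.82, -0.55, 0, 0]]}}

```text
clock: 1.5
tool_pos: [0.3733, -0.2969, 0.2318]
ee_rot: [3.14, 0.062, 0.002]
wrist_force: [1.5, -0.5, -0.2]
grip_width: 0.0556
finger_force: 0.0
```

```bash
cat > w.py <<'E'
from h import *
from scipy.spatial.transform import Rotation as R
import sys
s=read_state();M=R.from_rotvec(s["ee_rot"]).as_matrix()
print(s["tool_pos"].round(4) if hasattr(s["tool_pos"],"round") else s["tool_pos"],"xaxis",M[:,0].round(3))
print("units",(M.T@(np.array([float(a) for a in sys.argv[1:4]])-s["tool_pos"])/.05).round(3))
E
python3 w.py 0.489 -0.212 0.18
```

```text
[ 0.3733 -0.2969  0.2318] xaxis [0.999 0.04  0.001]
units [ 2.379 -1.606  1.037]
```

Call:
{"fn": "step_arm", "kwargs": {"commands": [[0.6, -0.4, 0.1, 0], [0.6, -0.4, 0.2, 0], [0.6, -0.4, 0.3, 0], [0.45, -0.3, 0.3, 0], [0, 0, 0, 0]]}}

```text
clock: 2.0
tool_pos: [0.4823, -0.2156, 0.1839]
ee_rot: [-3.138, -0.071, 0.005]
wrist_force: [-1.7, -0.8, 0.5]
grip_width: 0.0555
finger_force: 0.0
```

```bash
python3 w.py 0.489 -0.212 0.14; python3 - <<'E'
from h import *
a=get_image("top");b=get_image("side")
f=lambda im,r,c:cv2.resize(im[r:r+150,c:c+110],None,fx=3.6,fy=3.6,interpolation=cv2.INTER_CUBIC)
cv2.imwrite("pics/c2.png",np.hstack([f(a,180,280),f(b,70,230)]))
for c in("side","top"):
    for r in spotter.mark_of(c,"square_gate_knob")[:2]: print(c,r["position"],r["conf"],atz(c,r["position"],.0925).round(4))
E
```

```text
[ 0.4823 -0.2156  0.1839] xaxis [ 0.999  0.045 -0.003]
units [ 0.141 -0.064  0.877]
side [290.1, 155.4] 0.56 [ 0.4896 -0.2154  0.0925]
```

View pics/c2.png

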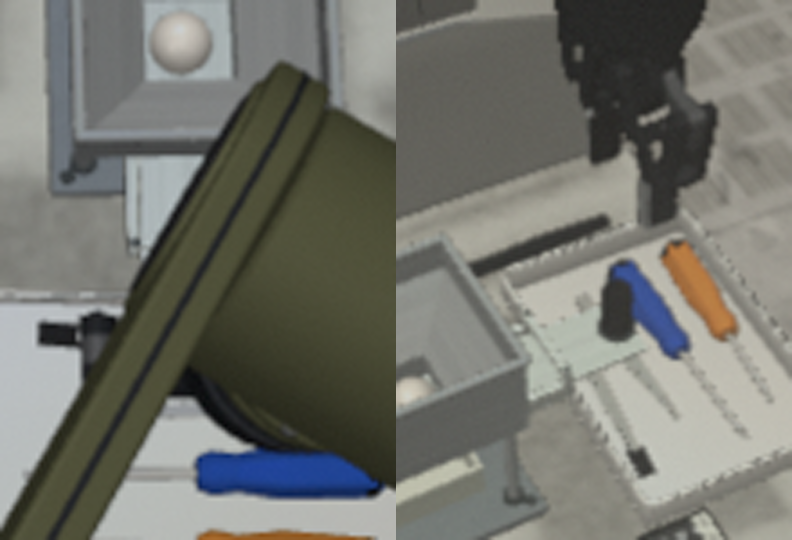

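The side view shows the knob at about (291,155), and the open fingers above and in line with it. The top view is hidden by the arm. Descending.

Call:
{"fn": "step_arm", "kwargs": {"commands": [[0.13, -0.04, 0.3, 0], [0, 0, 0.5, 0], [0, 0, 0.5, 0], [0, 0, 0.5, 0], [0, 0, 0, 0]]}}

```text
clock: 2.7
tool_pos: [0.485, -0.2148, 0.0918]
ee_rot: [-3.137, -0.063, 0.011]
wrist_force: [-1.1, 0.8, -0.4]
grip_width: 0.0555
finger_force: 0.0
```

```bash
python3 w.py 0.4885 -0.213 0.082; python3 - <<'E'
from h import *
b=get_image("side")
cv2.imwrite("pics/c3.png",cv2.resize(b[90:200,220:350],None,fx=5,fy=5,interpolation=cv2.INTER_CUBIC))
E
```

```text
[ 0.485  -0.2148  0.0918] xaxis [ 0.999  0.04  -0.007]
units [ 0.073 -0.032  0.196]
```

View pics/c3.png

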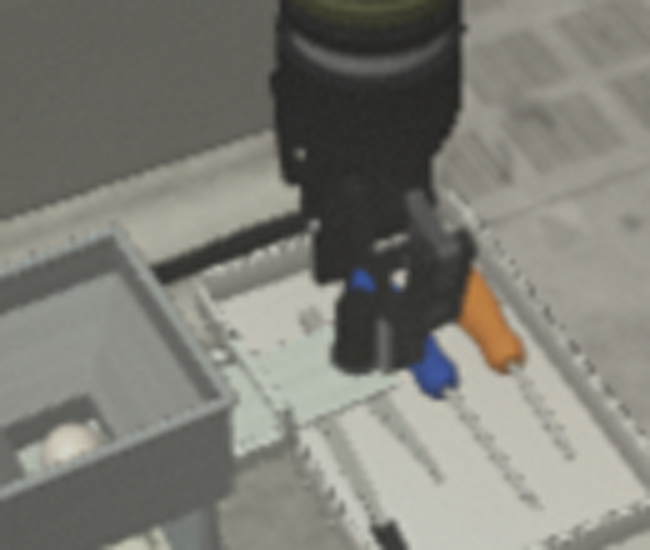

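The knob stands between the fingers, at crop (355,325). A small correction, then close.

Call:
{"fn": "step_arm", "kwargs": {"commands": [[0.08, -0.02, 0.18, 0], [0, 0, 0, 0]]}}

```text
clock: 2.95
tool_pos: [0.4926, -0.215, 0.0877]
ee_rot: [3.141, 0.065, 0.002]
wrist_force: [-0.2, -0.3, 0.3]
grip_width: 0.0555
finger_force: 0.0
```

Call:
{"fn": "step_arm", "kwargs": {"commands": [[0, 0, 0, 0], [0, 0, 0, 0], [0, 0, 0, 0], [0, 0, 0, 0], [0, 0, 0, 0]], "fingers": -1}}

```text
clock: 3.45
tool_pos: [0.4925, -0.2146, 0.0884]
ee_rot: [-3.141, -0.065, -0.002]
wrist_force: [-1.5, 2.7, 5.6]
grip_width: 0.0179
finger_force: 58.5
```

Call:
{"fn": "step_arm", "kwargs": {"commands": [[-0.2, 0, 0, 0], [-0.2, 0, 0, 0], [-0.2, 0, 0, 0], [-0.2, 0, 0, 0], [-0.2, 0, 0, 0]]}}

```text
clock: 3.95
tool_pos: [0.4432, -0.2165, 0.0884]
ee_rot: [-3.141, -0.065, -0.006]
wrist_force: [4.2, 4.0, 3.3]
grip_width: 0.018
finger_force: 59.1
```

Call:
{"fn": "step_arm", "kwargs": {"commands": [[-0.1, 0, 0, 0], [-0.06, 0, 0, 0], [-0.06, 0, 0, 0], [-0.04, 0, 0, 0]]}}

```text
clock: 4.35
tool_pos: [0.4344, -0.2169, 0.0886]
ee_rot: [3.14, 0.062, 0.025]
wrist_force: [25.6, 5.7, -11.0]
grip_width: 0.0177
finger_force: 58.8
```

Call:
{"fn": "step_arm", "kwargs": {"commands": [[0.04, 0, 0, 0], [0, 0, 0, 0], [0, 0, 0, 0], [0, 0, 0, 0]], "fingers": 0.3}}

```text
clock: 4.75
tool_pos: [0.4306, -0.2173, 0.087]
ee_rot: [3.141, 0.065, -0.001]
wrist_force: [0.7, 1.0, -0.3]
grip_width: 0.0555
finger_force: 0.0
```

Call:
{"fn": "step_arm", "kwargs": {"commands": [[0, 0, -0.5, 0], [0, 0, -0.5, 0], [0, 0, -0.7, 0], [-0.3, 0, -0.7, 0], [-0.5, 0, 0, 0]]}}

```text
clock: 5.25
tool_pos: [0.3935, -0.2208, 0.2135]
ee_rot: [3.134, 0.066, 0.013]
wrist_force: [-0.9, -0.8, 0.3]
grip_width: 0.0555
finger_force: 0.0
```

Call:
{"fn": "step_arm", "kwargs": {"commands": [[0, 0.9, 0, 0], [-0.4, 0.9, 0, 0], [-0.4, 0.9, 0, 0], [0, 0, 0, 0]]}}

```text
clock: 5.65
tool_pos: [0.3543, -0.3597, 0.2074]
ee_rot: [3.139, 0.055, -0.002]
wrist_force: [-0.1, -0.1, -0.2]
grip_width: 0.0553
finger_force: 0.0
```

```bash
python3 - <<'E'
from h import *
a=get_image("top");b=get_image("side")
f=lambda im,r,c:cv2.resize(im[r:r+180,c:c+130],None,fx=3.05,fy=3.05,interpolation=cv2.INTER_CUBIC)
cv2.imwrite("pics/c4.png",np.hstack([f(a,150,270),f(b,100,190)]))
for c in("side","top"):
    for r in spotter.mark_of(c,"square_gate_knob")[:2]: print(c,r["position"],r["conf"],atz(c,r["position"],.0925).round(4))
    for r in spotter.mark_of(c,"square_ball")[:2]: print(c,"ball",r["position"],r["conf"],atz(c,r["position"],.027).round(4))
E
```

```text
side [312.5, 147.4] 0.64 [ 0.4313 -0.2145  0.0925]
side ball [229.6, 198.4] 0.48 [ 0.6489 -0.2114  0.027 ]
top [337.3, 312.7] 0.57 [ 0.4338 -0.2173  0.0925]
top ball [325.6, 191.3] 0.58 [ 0.6487 -0.2047  0.027 ]
```

View pics/c4.png

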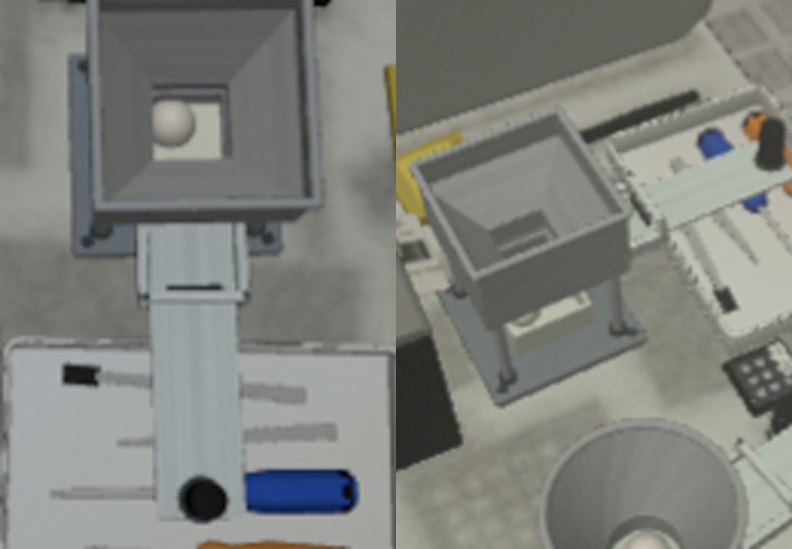

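```bash
python3 -c "
from h import *
print(atz('top',(335.1,277.7),.111),atz('top',(336.6,313),.111));print(job.finish_job())"
```

```text
[ 0.4888838  -0.21158268  0.111     ] [ 0.43354541 -0.21385498  0.111     ]
the job is handed in; nothing more can be done
None
```

I drew the square hopper's gate out until it met its end stop: the wrist force rose to about 26 N after 58 mm of tool travel, and the pictures put the knob's travel at 55–57 mm. The white ball is in the catch box, the knob is released with the arm clear, the round hopper was left untouched, and the job is handed in.

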